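# Mesh the geared specimen turntable and bring the specimen round to the pointer

### The arm

A 6-joint arm with a two-finger parallel gripper is mounted at the origin on the work surface. World frame = base frame: x ahead of the robot, y to its left, z up, the work surface at z = 0. Lengths are in mm, angles in rad, forces in N, time in s.
With the tool pointing down it reaches from about 350 to 975 mm from the base axis. Payload 7.1 kg.
Tool frame: the origin (TCP) lies at the very end of the fingers, on their centre line; the grasp point (between the pads) lies 19 mm behind it; z points along the fingers, y is the line along which they close (so a half turn about z gives the same grasp; the last joint's range is limited). The gripper opens to 88 mm and grips with 3 to 60 N. Pads are 20 mm wide; open, the fingers measure 115 mm over their backs; the gripper's body (75 mm by 178 mm) begins 61 mm behind the grasp point.
Start: joints at [-1.322, 0.423, 1.63, -0, 1.089, -0.019], TCP at [165.4, -602.7, 222.675] pointing down, gripper open.
Joint ranges: [-3, 3], [-0.9, 2.11], [0.09, 2.58], [-1.31, 4.45], [0.11, 2.69], [-2.54, 2.54]. Speed limits (rad/s): [2.39, 2.39, 3.01, 3.14, 3.14, 3.14].

### API

Orientations are given as a unit quaternion [x, y, z, w].
In Python, from workcell import readout, vision, close_job gives the robot as it stands.
- The arm moves only by the tool move_arm, never from a script. Its argument "increments" is a list of rows, each a list of 3 entries, a list of its own where there are three numbers: the finger opening in mm, from 0 to 87.8, then the shift along the tool's x, y, z in units of 40 mm (1.0 is 40 mm), then the turn about the tool's z in rad. A call has 1 to 12 rows; each row is the pose to reach, as a shift and turn from the pose commanded when the call began, along the tool's axes at that moment; what a row does not reach only later rows make up. A row lasts 1/10 s, in which the tool goes at most 50 mm and 8.59 degrees, less where a joint would pass 70% of its speed; a pose out of reach is approached as far as the arm can. A call with a gripper value outside its range is refused whole. The fingers move at their own pace and stop on an object; "grip_force" is the grip in N (left out, the last holds). Time passes only in rows, so rows that repeat a pose let the fingers close. It gives the time, the measured TCP pose, the force, the opening and the grip force at its end, in the units of the state.
- readout.sense(): the state, without advancing time (a new reading comes with each control period).
- vision.camera(name): name is "side" or "top"; returns a dict with "img" (480x640x3 uint8, red, green, blue), "range_z" (480x640 float32, mm along the optical axis (not along the pixel's ray), 0 where there is no reading), "fx", "fy", "cx", "cy" (pixels), "pose" (4x4, takes a point from camera to world coordinates). Camera axes: x right, y up, looking along -z (the intrinsics and any distortion apply to the point x, -y, -z); pixel columns grow to the right and rows downward; lengths in mm; the calibration is good to about 2 mm. A picture is of the moment at which its call begins.
- close_job(): hands the job in; it is judged then, once.
The state is a dict: "time_s": time; "joint_pos": joint angles; "qd": joint speeds; "effort": joint torques, N m; "position": TCP position; "orientation": TCP orientation; "ft_force": force on the tool from outside, world axes, zero at the start; "torque": the same for the moment, N m; "opening": opening from 0.0 (shut) to 1.0 (fully open); "grasp_force": force on a finger pad.
Only numpy, scipy, OpenCV 4.12 (cv2) and the standard library are available. Lean on these libraries where they do the work, as an engineer would, in place of code of your own. Each camera call takes 0.05 s, during which the arm holds its last target. There are 200 camera calls.

### The job

Put the specimen turntable in gear: ease its gear knob along the slide, without forcing it, rocking the hand wheel by its crank handle when tooth meets tooth, until the two gears mesh and the slide is fully home; after that swing the latch fully shut behind the slide. Then wind the crank until the outer end of the rib on the platter stands under the pointer tip; never touch the platter itself, leave the things around the machine where they are, and finish with the slide home and the latch shut.

Things in the scene. Friction and masses are not known exactly. Their poses are not given: they have to be found in the camera images.
- drive: White base plate of the turntable machine, fixed to the table, 240 x 420 x 20 mm. Its frame (z up, origin at table height) is the 'machine frame' of all entries; the plate spans x -120..120, y -170..250 mm. Hand wheel axis (vertical) at (0, -87.5) mm; platter axis at (0, 72) with the slide out, (0, 50) with the slide home.
- wheel: Hand wheel: flat steel gear, 24 teeth, pitch 16 mm (15 deg), pitch radius 61, outside 64 mm, flat tips 5.7 mm wide, 40 to 54 mm above the table. Origin on its axis, z up. Its own +y axis runs through the middle of a tooth; the crank handle stands 45 mm out on its own -x axis. Turns endlessly both ways; about 1 N at the crank alone, 4 to 5 N driving the platter; stays put.
- crank_top (a point): Top centre of the crank handle on the hand wheel: an upright black round handle that spins freely, 17 mm diameter, 60 mm tall, standing 45 mm from the wheel's axis; its top is 128 mm and its foot 68 mm above the table.
- carriage (a joint): Slide carrying the platter: 0 = out (gears apart), grows as the knob is pushed to machine -y, towards the wheel; 0.022 m = fully home, teeth meshed; above 0.0205 counts as home. Friction about 4 N, stays put. Where tooth meets tooth it stops at about 0.016; with the wheel turned by up to half a pitch (7.5 deg, 6 mm at the crank), a wheel tooth facing a platter gap, it goes in.
- gear_knob (a point): Top centre of the gear knob: an upright black round knob, 24 mm diameter, on the tail of the slide, from 33 to 97 mm above the table; machine x = 0, y = 177 mm when out, 155 mm when home. Push it towards machine -y from its +y side.
- platter: Cork platter, 132 mm wide, top at 62 mm, with a pinned beetle to 95 mm, on its own steel gear: 30 teeth, pitch 16 mm (12 deg), outer radius 79.4 mm. Origin on its axis, z up. Steel rib along its +x. Teeth at angles -2.9208 + k*0.20944 rad from its +x. Meshed it turns opposite to the wheel by 24/30 of its angle, about 1.5 deg backlash; stays put (tooth tips rubbing may drag it a little).
- mark (a point): The outer end of the rib on the platter: 69 mm from the platter's axis along its own +x axis, 64 mm above the table.
- pointer_tip (a point): The tip of the fixed pointer: a steel finger on a post (14 mm diameter, 72 mm high) on the far (+x) side of the platter, reaching inwards to 69 mm from the platter's axis as it stands with the slide home; the rib's end shall stand right under it. The pointer stands elsewhere round the rim each time.
- latch (a joint): Angle of the latch: 0 = open, its bar pointing to machine +y; grows counter-clockwise seen from above; 1.571 = shut, the bar pointing to machine -x behind the tail of the slide (2 mm behind it); above 1.4 counts as shut. It meets the slide and cannot be shut unless that is home. Stiff (0.06 N m, about 1 N at the pin), stays where left.
- latch_pin (a point): Top centre of the latch's upright steel handle pin, 14 mm diameter, from 34 to 89 mm above the table, 55 mm from the latch's pivot. Push it round with the finger tips. Open it stands at machine (55, 238), shut at (0, 183).
- latch_pivot (a point): The latch's vertical pivot axis, at machine (55, 183), 34 mm above the table.
- flask: Conical white plastic flask, foot 82 mm diameter, 135 mm tall; bystander. Origin under its centre.
- towel_roll: Standing roll of paper towel, 110 mm diameter, 220 mm tall; bystander. Origin under its centre.
- dish: Glass dish, 90 mm diameter, 16 mm tall; bystander. Origin under its centre.
- pin_box: Open grey box 100 x 70 x 30 mm; bystander. Origin under its centre.

How it is judged:
By the outcome, as a careful person would: the job done as asked, in the order asked, and still so for the second after the job is handed in, with the robot touching nothing.
It also fails if it takes over 72 s, if anything falls off the work surface, if the arm or the gripper's body presses on something with over 40 N, if the wrist force passes 120 N, or if a joint passes its speed limit or range.

## Working session

There is one attempt and no reset: what is moved stays moved. The work goes in short steps, Python scripts to look and compute and a tool call to move; the robot and the scene stay as the last step left them, time stands still between calls to the robot, and variables do not carry over. Pictures are saved under pics/ and viewed, at most 10 in all, crops included, and the job is handed in when it is done.

Besides the shell and the picture viewer there is one more tool, called after "Request:" as name(argument=value, ...), one argument or row to a line, values as JSON. move_arm: Moves the arm, as the interface text tells. Its arguments: {"type":"object","properties":{"increments":{"type":"array","items":{"type":"array"}},"grip_force":{"type":"number"}},"required":["increments"]}

```bash
mkdir -p pics; ls; cat > h.py <<'E'
import numpy as np,cv2
from workcell import readout,vision
def grab(n,f=None):
    c=vision.camera(n); np.savez('%s.npz'%n,**{k:np.array(v) for k,v in c.items()})
    if f: cv2.imwrite('pics/'+f,c['img'][:,:,::-1])
    return c
def ray(c,u,v):
    T=np.array(c['pose']);d=np.array([(u-c['cx'])/c['fx'],-(v-c['cy'])/c['fy'],-1.])
    return T[:3,3],T[:3,:3]@d
def atz(c,u,v,z):
    o,d=ray(c,u,v);return o+d*(z-o[2])/d[2]
def depth(c,u,v):
    o,d=ray(c,u,v);return o+d*float(c['range_z'][int(v),int(u)])
def proj(c,p):
    T=np.array(c['pose']);q=T[:3,:3].T@(np.array(p)-T[:3,3]);return c['cx']+c['fx']*q[0]/-q[2],c['cy']-c['fy']*q[1]/-q[2]
E
python3 - <<'E'
from h import *
for n in('side','top'):
    c=grab(n,n+'1.png'); print(n,{k:v for k,v in c.items() if k not in('img','range_z')})
s=readout.sense();print(s)
E
```

```text
pics
side {'fx': 440.42698512668477, 'fy': 440.42698512668477, 'cx': 317.5580135032522, 'cy': 243.86228216954532, 'pose': array([[-9.83534131e-01,  1.39937600e-01, -1.14359439e-01,
         4.82305363e+02],
       [-1.80471908e-01, -7.27206864e-01,  6.62268879e-01,
         7.19408248e+02],
       [ 9.51334807e-03,  6.72002712e-01,  7.40487577e-01,
         9.30205468e+02],
       [ 0.00000000e+00,  0.00000000e+00,  0.00000000e+00,
         1.00000000e+00]])}
top {'fx': 543.2185663755407, 'fy': 543.2185663755407, 'cx': 317.70853388749373, 'cy': 245.87097049271495, 'pose': array([[-1.08613690e-02,  9.90701034e-01, -1.35622607e-01,
         4.14443105e+02],
       [-9.99940511e-01, -1.08970107e-02,  4.79589006e-04,
        -4.22546397e+01],
       [-1.00275168e-03,  1.35619748e-01,  9.90760455e-01,
         1.52740510e+03],
       [ 0.00000000e+00,  0.00000000e+00,  0.00000000e+00,
         1.00000000e+00]])}
{'time_s': 0.1, 'joint_pos': array([-1.32195838e+00,  4.23757532e-01,  1.63061375e+00, -2.26083592e-05,
        1.08857531e+00, -1.89883080e-02]), 'qd': array([-0.00055064, -0.00277548, -0.00086892,  0.00022481, -0.00036489,
        0.00044371]), 'effort': array([ 1.23273608e-04, -5.45615566e+01, -2.74323589e+01,  6.45129033e-02,
        1.87739369e-02, -2.01351281e-05]), 'position': array([ 165.30045761, -602.22741887,  221.9836563 ]), 'orientation': array([ 9.91046100e-01,  1.33518421e-01, -8.75749151e-05, -6.71355129e-04]), 'ft_force': array([-0.28371574,  0.01840854,  0.51513477]), 'torque': array([0.06603897, 0.0185892 , 0.00771103]), 'grasp_force': 0.0, 'opening': 1.000417632399099}
```

View pics/top1.png

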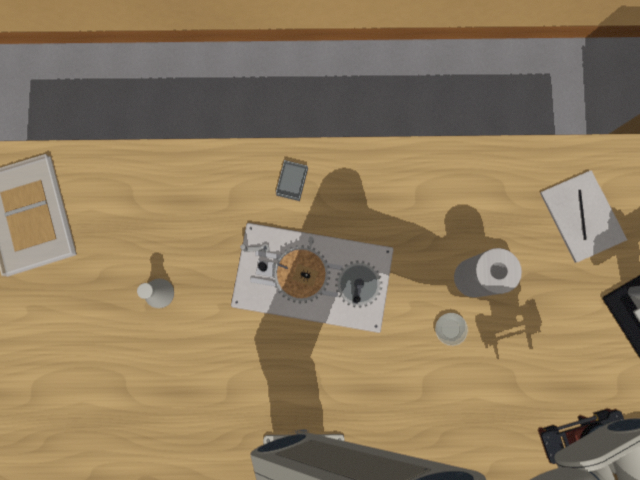

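View pics/side1.png

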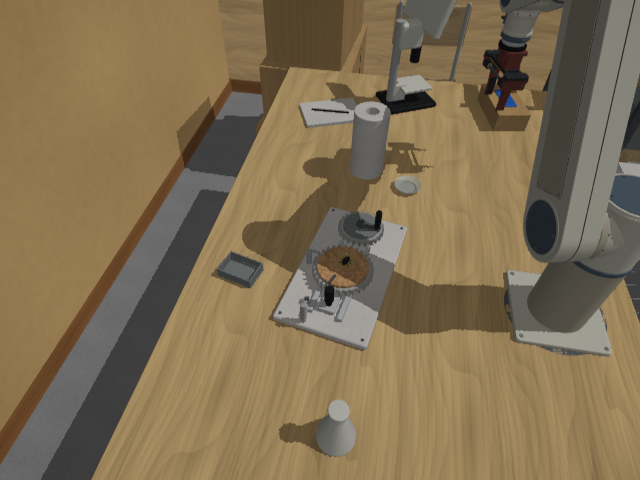

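Both views show the machine with its knob end to the left in the top view (plate corners about (248,223), (392,247), (380,331), (233,307)). Next I'll enlarge it.

```bash
python3 - <<'E'
from h import *
a=cv2.imread('pics/top1.png')[215:340,225:400]; cv2.imwrite('pics/tc1.png',cv2.resize(a,None,fx=4.5,fy=4.5,interpolation=cv2.INTER_CUBIC))
a=cv2.imread('pics/side1.png')[200:350,270:420]; cv2.imwrite('pics/sc1.png',cv2.resize(a,None,fx=4,fy=4,interpolation=cv2.INTER_CUBIC))
E
```

```text
(no output)
```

View pics/tc1.png

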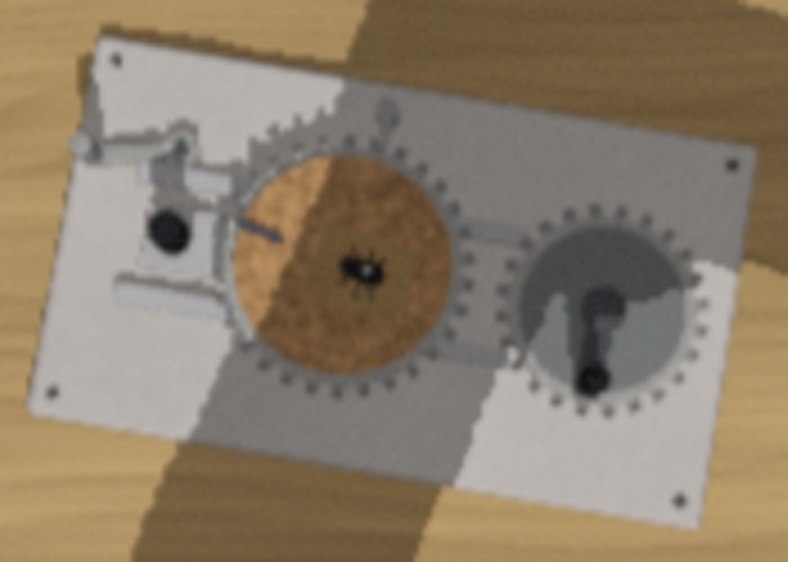

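View pics/sc1.png

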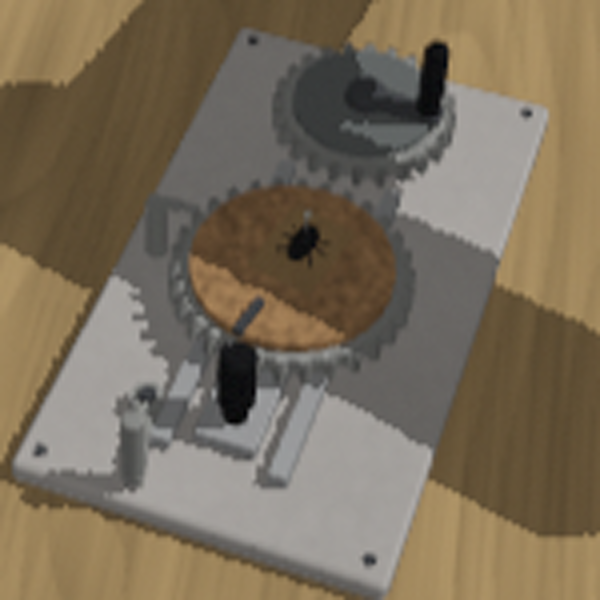

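Top crop: plate corners (100,35), (757,148), (697,528), (30,412); crank top (592,380), knob top (169,231), rib (235,218)-(281,239), latch pin top ~(80,145), pointer post ~(387,110) with finger to ~(375,145). Side crop: post (157,235), finger end about (190,205), crank top (436,47), knob top (237,352).

```bash
cat >> h.py <<'E'
def load(n): 
    c=dict(np.load('%s.npz'%n)); return c
def M(m,p):
    x,y,t=m;c,s=np.cos(t),np.sin(t);return np.array([x+c*p[0]-s*p[1],y+s*p[0]+c*p[1],p[2]])
def Minv(m,P):
    x,y,t=m;c,s=np.cos(t),np.sin(t);dx,dy=P[0]-x,P[1]-y;return np.array([c*dx+s*dy,-s*dx+c*dy,P[2]])
E
python3 - <<'E'
from h import *
from scipy.optimize import least_squares
t,s=load('top'),load('side')
ft=lambda x,y:(225+(x+.5)/4.5-.5,215+(y+.5)/4.5-.5)
fs=lambda x,y:(270+(x+.5)/4-.5,200+(y+.5)/4-.5)
K=[(120,250,20),(120,-170,20),(-120,-170,20),(-120,250,20)]
P=[(t,ft(*q),k) for q,k in zip([(100,35),(757,148),(697,528),(30,412)],K)]+[(s,fs(*q),k) for q,k in zip([(15,470),(245,30),(548,105),(385,597)],K)]
P+=[(t,ft(169,231),(0,177,97)),(s,fs(237,352),(0,177,97))]
def r(m,P=P): return np.array([np.subtract(proj(c,M(m,k)),q) for c,q,k in P]).ravel()
for Q in (P[:4],P[4:8],P):
    o=least_squares(r,[600,0,-.15],args=(Q,)); print(o.x,np.abs(o.fun).max())
m=o.x; print(o.fun.reshape(-1,2).round(1)); np.save('m.npy',m)
def show(n,c,q,z):print(n,Minv(m,atz(c,*q,z)).round(1))
show('crank',t,ft(592,378),128);show('crankS',s,fs(436,47),128)
show('ribo',t,ft(235,218),64);show('ribi',t,ft(281,239),64);show('ribiS',s,fs(258,302),64);show('riboS',s,fs(240,330),64)
show('post',t,ft(387,105),72);show('postS',s,fs(157,205),72);show('ftip',t,ft(372,148),72);show('ftipS',s,fs(190,203),72)
show('pin',t,ft(80,145),89);show('pinS',s,fs(130,405),89)
for k in [(0,177,97),(0,-87.5,54)]: print(M(m,k))
# rectified orthographic view at z=64 (machine) from the top: 3px/mm
def rect(c,z,f,x0=-110,x1=110,y0=-160,y1=150,k=2.6):
    src=np.float32([proj(c,M(m,(x,y,z))) for x,y in[(x1,y1),(x1,y0),(x0,y0),(x0,y1)]])
    W,H=int((y1-y0)*k),int((x1-x0)*k);H_=cv2.getPerspectiveTransform(src,np.float32([[0,0],[W,0],[W,H],[0,H]]))
    cv2.imwrite(f,cv2.warpPerspective(np.array(c['img'])[:,:,::-1],H_,(W,H),flags=cv2.INTER_CUBIC))
rect(t,54,'pics/rt.png');rect(s,54,'pics/rs.png')
E
```

```text
[ 5.27858618e+02 -6.67487122e+01 -1.81689317e-01] 1.270838992878339
[ 5.26112888e+02 -6.36960359e+01 -1.77664473e-01] 1.4655427729721282
[ 5.27042336e+02 -6.62849341e+01 -1.79839015e-01] 1.7311409855433908
[[-0.8 -0. ]
 [ 0.6 -0.3]
 [ 0.9  0.8]
 [-1.4  0.7]
 [-1.7 -1.4]
 [-1.1 -1.4]
 [ 1.   0.4]
 [ 0.8 -1.3]
 [-1.3 -0.1]
 [ 0.3  0.9]]
crank [-44.5 -83.1 128. ]
crankS [-43.8 -85.4 128. ]
ribo [ 17.2 139.8  64. ]
ribi [  9.4 110.3  64. ]
ribiS [  9.8 110.4  64. ]
riboS [ 12.9 135.   64. ]
post [99.2 61.  72. ]
postS [95.5 64.7 72. ]
ftip [71.9 65.5 72. ]
ftipS [76.1 55.3 72. ]
pin [ 42.4 236.   89. ]
pinS [ 48.2 227.1  89. ]
[558.70253582 107.86049859  97.        ]
[ 511.39110693 -152.37377797   54.        ]
```

View pics/rs.png

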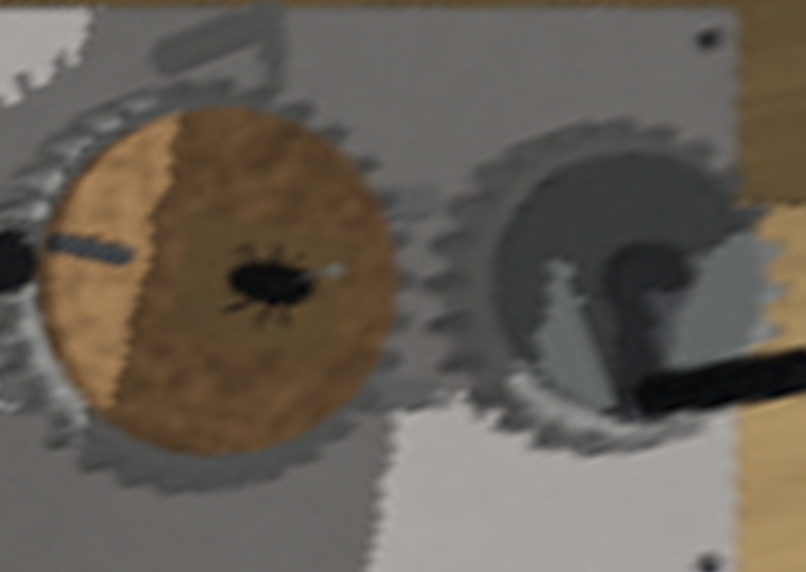

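The rectified view (2.6 px/mm) shows the rib from (50,243) to (130,255) around the cork centre (218,281), which puts it at about 76° from machine +x. The pointer is around 8–10°, and the latch is open by about 0.17 rad. Next I'll plan the approach.

```bash
cat >> h.py <<'E'
from scipy.spatial.transform import Rotation as R
m=np.load('m.npy')
def go(p,yaw=None):
    """machine target -> units of 40 mm in tool axes + turn"""
    s=readout.sense();r=R.from_quat(s['orientation']);x=r.as_matrix()[:,0];y0=np.arctan2(x[1],x[0])
    d=r.inv().apply(M(m,p)-s['position'])/40
    print('units',d.round(3),'turn',None if yaw is None else round(float((y0-(m[2]+yaw)+np.pi)%(2*np.pi)-np.pi),3))
def st():
    s=readout.sense();x=R.from_quat(s['orientation']).as_matrix()[:,0]
    print('t',s['time_s'],'mach',Minv(m,s['position']).round(1),'F',s['ft_force'].round(1),'yaw',round(float(np.arctan2(x[1],x[0])-m[2]),3),'q',s['joint_pos'].round(2))
E
python3 - <<'E'
from h import *
t=load('top')
print('towel',atz(t,498,270,220),'flask',depth(t,146,291),'dish',atz(t,451,328,16))
go((0,216,150),np.pi/2); st()
E
```

```text
towel [ 529.84334423 -477.39847746  220.        ] flask [493.17988468 396.8602889  137.6303752 ] dish [ 389.30124771 -407.12623152   16.        ]
units [ 14.604 -15.393   1.821] turn -1.123
t 0.1 mach [-260. -592.  222.] F [-0.3  0.   0.5] yaw 0.448 q [-1.32  0.42  1.63 -0.    1.09 -0.02]
```

Request:
move_arm(
  increments=[
    [0,[14.6,-15.4,0],-1.123],
    [0,[14.6,-15.4,0],-1.123],
    [0,[14.6,-15.4,0],-1.123],
    [0,[14.6,-15.4,0],-1.123],
    [0,[14.6,-15.4,0],-1.123],
    [0,[14.6,-15.4,0],-1.123],
    [0,[14.6,-15.4,0],-1.123],
    [0,[14.6,-15.4,0],-1.123],
    [0,[14.6,-15.4,0],-1.123],
    [0,[14.6,-15.4,0],-1.123],
    [0,[14.6,-15.4,0],-1.123],
    [0,[14.6,-15.4,0],-1.123],
  ],
)

```text
time_s: 1.3
position: [448.7, -71.5, 222.7]
orientation: [0.768, 0.641, 0.0, 0.0]
ft_force: [0.8, -0.3, 0.2]
opening: 0.002
grasp_force: 0.0
```

```bash
python3 -c "
from h import *
go((0,216,55),np.pi/2); st()"
```

```text
units [5.88  1.901 4.192] turn -0.0
t 1.3 mach [-76.1 -19.2 222.7] F [ 0.8 -0.3  0.2] yaw 1.571 q [-0.18  0.17  1.99 -0.    0.98 -0.  ]
```

Request:
move_arm(
  increments=[
    [0,[5.9,1.9,0.5],0],
    [0,[5.9,1.9,0.5],0],
    [0,[5.9,1.9,0.5],0],
    [0,[5.9,1.9,0.5],0],
    [0,[5.9,1.9,0.5],0],
    [0,[5.9,1.9,0.5],0],
    [0,[5.9,1.9,2.5],0],
    [0,[5.9,1.9,2.5],0],
    [0,[5.9,1.9,4.2],0],
    [0,[5.9,1.9,4.2],0],
    [0,[5.9,1.9,4.2],0],
  ],
)

```text
time_s: 2.4
position: [562.4, 143.9, 51.5]
orientation: [0.768, 0.641, -0.003, -0.002]
ft_force: [-0.2, -0.4, -0.2]
opening: 0.009
grasp_force: 0.0
```

```bash
python3 -c "
from h import *
go((0,202,55),np.pi/2); st(); c=grab('side')
a=c['img'][200:350,270:420,::-1]; cv2.imwrite('pics/sc2.png',cv2.resize(a,None,fx=4,fy=4,interpolation=cv2.INTER_CUBIC))"
```

```text
units [-0.278  0.07  -0.088] turn -0.0
t 2.4 mach [ -2.8 213.1  51.5] F [-0.2 -0.4 -0.2] yaw 1.57 q [ 0.23  0.6   1.81 -0.    0.73  0.41]
```

View pics/sc2.png

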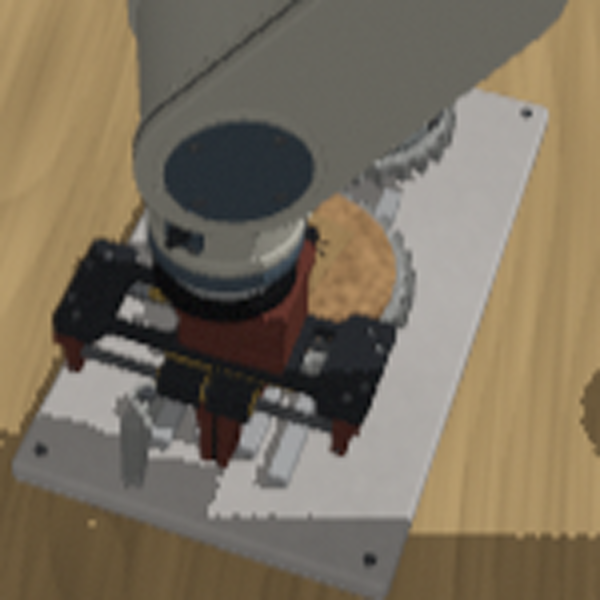

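The closed fingers stand behind the knob (crop pixel (215,440)), clear of the latch pin at (130,440). I'll push gently.

Request:
move_arm(
  increments=[
    [0,[-0.15,0.05,0],0],
    [0,[-0.25,0.07,0],0],
    [0,[-0.3,0.07,0],0],
    [0,[-0.35,0.07,0],0],
    [0,[-0.4,0.07,0],0],
    [0,[-0.45,0.07,0],0],
    [0,[-0.48,0.07,0],0],
  ],
)

```text
time_s: 3.15
position: [565.0, 126.1, 55.2]
orientation: [0.768, 0.641, 0.001, 0.0]
ft_force: [-0.3, 4.4, 4.0]
opening: 0.006
grasp_force: 2.1
```

```bash
python3 -c "
from h import *
st()"
```

```text
t 3.15 mach [  3.  196.1  55.2] F [-0.3  4.4  4. ] yaw 1.57 q [0.2  0.59 1.82 0.   0.72 0.38]
```

Request:
move_arm(
  increments=[
    [0,[-0.05,0,0],0],
    [0,[-0.1,0,0],0],
    [0,[-0.15,0,0],0],
    [0,[-0.2,0,0],0],
    [0,[-0.25,0,0],0],
    [0,[-0.25,0,0],0],
  ],
)

```text
time_s: 3.75
position: [562.9, 115.4, 54.6]
orientation: [0.768, 0.641, -0.0, 0.0]
ft_force: [1.5, 1.3, 1.9]
opening: 0.004
grasp_force: 1.2
```

```bash
python3 -c "
from h import *
st()"
```

```text
t 3.75 mach [  2.8 185.1  54.6] F [1.5 1.3 1.9] yaw 1.571 q [ 0.18  0.59  1.83 -0.    0.72  0.36]
```

Request:
move_arm(
  increments=[
    [0,[-0.02,0,0],0],
    [0,[-0.04,0,0],0],
    [0,[-0.06,0,0],0],
    [0,[-0.08,0,0],0],
  ],
)

```text
time_s: 4.15
position: [562.6, 113.3, 54.7]
orientation: [0.768, 0.64, 0.001, -0.0]
ft_force: [1.7, 9.1, 1.0]
opening: 0.006
grasp_force: 5.5
```

Request:
move_arm(
  increments=[
    [0,[-0.02,0,0],0],
    [0,[-0.04,0,0],0],
  ],
)

```text
time_s: 4.35
position: [562.6, 113.0, 54.8]
orientation: [0.768, 0.64, 0.002, -0.001]
ft_force: [2.1, 18.4, -0.1]
opening: 0.003
grasp_force: 9.4
```

```bash
python3 -c "
from h import *
st()"
```

```text
t 4.35 mach [  2.9 182.8  54.8] F [ 2.1 18.4 -0.1] yaw 1.57 q [0.18 0.59 1.84 0.   0.72 0.35]
```

Tooth on tooth at about 16 mm of slide. I'll find the gear phases in the first images by the tooth harmonics, which gives the direction to rock.

```bash
cat >> h.py <<'E'
def phase(c,n,ctr,z,rs,span=4):
    img=np.array(c['img']).mean(2).astype(np.float32);th=np.arange(0,2*np.pi,2*np.pi/1440);best=None
    for dx in np.arange(-span,span+.1,1):
        for dy in np.arange(-span,span+.1,1):
            A=0
            for r in rs:
                P=np.array([ctr[0]+dx+r*np.cos(th),ctr[1]+dy+r*np.sin(th)]);w=np.array([m[0]+np.cos(m[2])*P[0]-np.sin(m[2])*P[1],m[1]+np.sin(m[2])*P[0]+np.cos(m[2])*P[1],0*P[0]+z])
                T=np.array(c['pose']);q=T[:3,:3].T@(w-T[:3,3:4]);u=c['cx']+c['fx']*q[0]/-q[2];v=c['cy']-c['fy']*q[1]/-q[2]
                s=cv2.remap(img,np.float32(u)[None],np.float32(v)[None],cv2.INTER_LINEAR)[0]
                s=s-cv2.blur(np.tile(s,3)[None],(2*1440//n,1))[0][1440:2880]; s=s/(np.abs(s).mean()+1e-3)
                A+=np.mean(s*np.exp(-1j*n*th))
            if best is None or abs(A)>best[0]: best=(abs(A),dx,dy,np.degrees(-np.angle(A)/n)%(360/n))
    return np.round(best,2)
E
python3 - <<'E'
from h import *
t=load('top')
for zz in (54,50,47): print('wheel',zz,phase(t,24,(0,-87.5),zz,(61,62,63,64)),'platter',phase(t,30,(0,72),zz,(76,77,78,79)))
E
```

```text
wheel 54 [2.96 0.   1.   5.45] platter [ 2.82  1.   -1.    0.83]
wheel 50 [2.98 1.   0.   5.29] platter [ 2.83  2.   -1.    0.76]
wheel 47 [3.01 1.   0.   5.33] platter [ 2.83  2.   -1.    0.78]
```

Request:
move_arm(
  increments=[
    [0,[0.1,0,0],0],
    [0,[0.5,0,0],0],
    [0,[0.5,0,-1],0],
    [0,[0.5,0,-2.2],0],
    [0,[0.5,0,-3.2],0],
  ],
)

```text
time_s: 4.85
position: [565.1, 131.1, 184.0]
orientation: [0.768, 0.641, -0.001, -0.0]
ft_force: [0.5, -0.0, -0.3]
opening: 0.004
grasp_force: 0.0
```

```bash
python3 -c "
from h import *
st(); go((-44.2,-84,150),np.pi/2)"
```

```text
t 4.85 mach [  2.1 201.  184. ] F [ 0.5 -0.  -0.3] yaw 1.571 q [ 0.21  0.41  1.76 -0.    0.98  0.39]
units [-7.124 -1.158  0.859] turn 0.0
```

Request:
move_arm(
  increments=[
    [60,[-7.12,-1.16,0],0],
    [60,[-7.12,-1.16,0],0],
    [60,[-7.12,-1.16,0],0],
    [60,[-7.12,-1.16,0],0],
    [60,[-7.12,-1.16,0],0],
    [60,[-7.12,-1.16,0],0],
    [60,[-7.12,-1.16,0],0],
    [60,[-7.12,-1.16,1.2],0],
    [60,[-7.12,-1.16,2.4],0],
    [60,[-7.12,-1.16,2.6],0],
    [60,[-7.12,-1.16,2.6],0],
  ],
)

```text
time_s: 5.95
position: [467.9, -140.0, 77.6]
orientation: [0.768, 0.641, -0.001, -0.002]
ft_force: [-0.4, 0.1, 0.3]
opening: 0.682
grasp_force: 0.0
```

```bash
python3 -c "
from h import *
go((-44.2,-84,80),np.pi/2); st(); c=grab('side')
a=c['img'][190:290,330:450,::-1]; cv2.imwrite('pics/sc3.png',cv2.resize(a,None,fx=5,fy=5,interpolation=cv2.INTER_CUBIC))"
```

```text
units [-0.021  0.019 -0.061] turn 0.001
t 5.95 mach [-45.  -83.1  77.6] F [-0.4  0.1  0.3] yaw 1.571 q [-0.32  0.46  2.01 -0.    0.67 -0.14]
```

View pics/sc3.png

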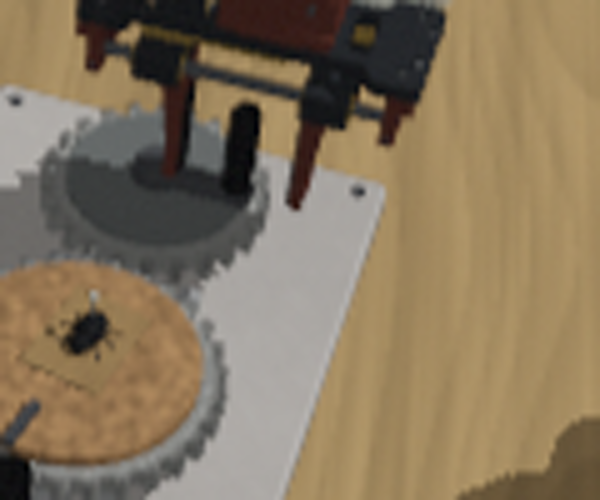

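The handle (crop 240,150) stands between the two fingers. I'll grip it and turn about 4° clockwise.

Request:
move_arm(
  increments=[
    [10,[0,0,0],0],
    [10,[0,0,0],0],
    [10,[0,0,0],0],
    [10,[0,0,0],0],
    [10,[0,0,0],0],
    [10,[0.03,0,0],0],
    [10,[0.06,0,0],0],
    [10,[0.09,0,0],0],
    [10,[0.09,0,0],0],
  ],
  grip_force=15,
)

```text
time_s: 6.9
position: [469.0, -137.5, 78.9]
orientation: [0.768, 0.641, -0.0, -0.0]
ft_force: [-3.0, 0.4, 5.7]
opening: 0.192
grasp_force: 15.0
```

```bash
python3 - <<'E'
from h import *
st(); c=grab('side'); t=grab('top')
for n,cc in(('side',c),('top',t)):
  print(n,'wheel',phase(cc,24,(0,-87.5),54,(61,62,63,64)),'platter',phase(cc,30,(0,56),54,(76,77,78,79)))
s=load('side')
E
```

```text
t 6.9 mach [-44.3 -80.4  78.9] F [-3.   0.4  5.7] yaw 1.571 q [-0.31  0.46  2.01 -0.    0.67 -0.13]
side wheel [ 1.16 -1.    4.    0.14] platter [ 1.91 -4.    0.    6.66]
top wheel [ 0.97 -1.    2.    2.22] platter [2.83 1.   0.   1.19]
```

Request:
move_arm(
  increments=[
    [40,[0.09,0,0],0],
    [40,[0.09,0,0],0],
    [40,[0,0,-1.2],0],
    [40,[0,0,-2.4],0],
    [0,[6.8,1.1,-2.7],0],
    [0,[6.8,1.1,-2.7],0],
    [0,[6.8,1.1,-2.7],0],
    [0,[6.8,1.1,-2.7],0],
    [0,[6.8,1.1,-2.7],0],
    [0,[6.8,1.1,-2.7],0],
    [0,[6.8,1.1,-2.7],0],
  ],
)

```text
time_s: 8.1
position: [562.6, 125.3, 186.7]
orientation: [0.767, 0.642, 0.001, 0.0]
ft_force: [-0.0, -0.1, 0.2]
opening: 0.004
grasp_force: 0.0
```

```bash
python3 - <<'E'
from h import *
st(); go((0,192,55))
E
```

```text
t 8.1 mach [  0.7 194.9 186.7] F [-0.  -0.1  0.2] yaw 1.575 q [0.2  0.4  1.77 0.   0.98 0.37]
units [-0.075 -0.022  3.292] turn None
```

Request:
move_arm(
  increments=[
    [0,[0,0,1.2],0],
    [0,[0,0,2.4],0],
    [0,[0,0,3.3],0],
    [0,[0,0,3.3],0],
    [0,[-0.1,0,3.3],0],
    [0,[-0.2,0,3.3],0],
    [0,[-0.25,0,3.3],0],
    [0,[-0.28,0,3.3],0],
    [0,[-0.31,0,3.3],0],
    [0,[-0.33,0,3.3],0],
  ],
)

```text
time_s: 9.1
position: [561.3, 112.5, 56.9]
orientation: [0.768, 0.64, 0.004, -0.0]
ft_force: [2.0, 23.5, -6.4]
opening: 0.002
grasp_force: 12.0
```

```bash
python3 - <<'E'
from h import *
st()
E
```

```text
t 9.1 mach [  1.8 182.   56.9] F [ 2.  23.5 -6.4] yaw 1.569 q [0.17 0.58 1.84 0.01 0.71 0.35]
```

Still blocked. I'll back off and park clear of the machine, so the gears can be seen unhidden.

Request:
move_arm(
  increments=[
    [0,[0.3,0,0],0],
    [0,[0.4,0,-1],0],
    [0,[0.4,0,-2.2],0],
    [0,[0.4,0,-3.4],0],
    [0,[-3,-3.9,-3.4],0],
    [0,[-3,-3.9,-3.4],0],
    [0,[-3,-3.9,-3.4],0],
    [0,[-3,-3.9,-3.4],0],
    [0,[-3,-3.9,-3.4],0],
  ],
)

```text
time_s: 10.0
position: [379.2, 17.3, 191.4]
orientation: [0.768, 0.64, -0.001, -0.0]
ft_force: [0.2, 0.5, -0.4]
opening: 0.007
grasp_force: 0.0
```

```bash
python3 - <<'E'
from h import *
st(); c=grab('side'); t=grab('top')
for n,cc in(('side',c),('top',t)):
  print(n,'wheel',phase(cc,24,(0,-87.5),54,(61,62,63,64)),'platter',phase(cc,30,(0,56),54,(76,77,78,79)))
a=[]
for cc in (t,c):
    x0,x1,y0,y1,k=-50,50,-75,25,4
    src=np.float32([proj(cc,M(m,(x,y,54))) for x,y in[(x1,y1),(x1,y0),(x0,y0),(x0,y1)]])
    W=H=400
    a.append(cv2.warpPerspective(np.array(cc['img'])[:,:,::-1],cv2.getPerspectiveTransform(src,np.float32([[0,0],[W,0],[W,H],[0,H]])),(W,H),flags=cv2.INTER_CUBIC))
cv2.imwrite('pics/mesh.png',np.hstack(a))
E
```

```text
t 10.0 mach [-160.4   55.8  191.4] F [ 0.2  0.5 -0.4] yaw 1.569 q [ 0.01  0.1   2.17 -0.    0.87  0.2 ]
side wheel [ 1.16 -4.   -1.    8.02] platter [1.76 0.   4.   0.88]
top wheel [2.9 1.  1.  2. ] platter [2.1  1.   0.   1.15]
```

View pics/mesh.png

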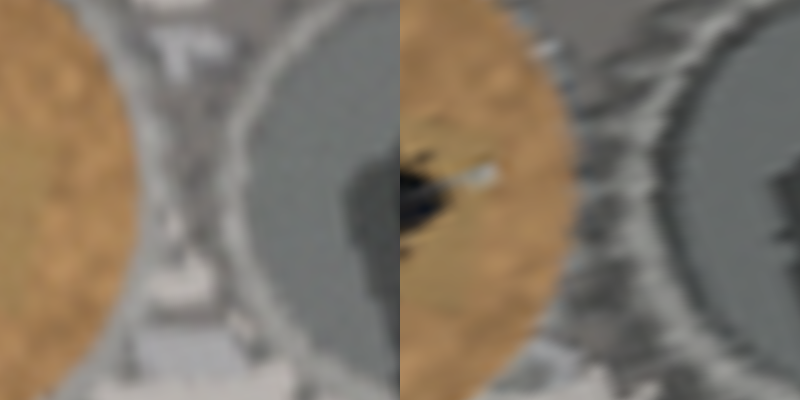

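Tooth phases tracked from the top view: the wheel moved 3.45° clockwise and the platter hardly at all. About 3.5° more clockwise is needed to put a tooth on a gap.

Request:
move_arm(
  increments=[
    [50,[-3.4,2.9,0],0],
    [50,[-3.4,2.9,0],0],
    [50,[-3.4,2.9,0],0],
    [50,[-3.4,2.9,0],0],
    [50,[-3.4,2.9,0],0],
    [50,[-3.4,2.9,1],0],
    [50,[-3.4,2.9,2],0],
    [50,[-3.4,2.9,2.8],0],
    [10,[-3.4,2.9,2.8],0],
    [10,[-3.4,2.9,2.8],0],
    [10,[-3.4,2.9,2.8],0],
    [10,[-3.4,2.9,2.8],0],
  ],
)

```text
time_s: 11.3
position: [472.2, -134.9, 80.1]
orientation: [0.768, 0.641, -0.001, -0.002]
ft_force: [-14.6, 1.5, 11.3]
opening: 0.25
grasp_force: 7.7
```

```bash
python3 - <<'E'
from h import *
st()
E
```

```text
t 11.3 mach [-41.7 -77.3  80.1] F [-14.6   1.5  11.3] yaw 1.571 q [-0.3   0.46  2.01 -0.    0.68 -0.12]
```

Request:
move_arm(
  increments=[
    [10,[0,0,0],0],
    [10,[0.035,0.005,0],0],
    [10,[0.07,0.01,0],0],
    [10,[0.07,0.01,0],0],
    [50,[0.07,0.01,0],0],
    [50,[0.07,0.01,0],0],
    [50,[0.07,0.01,0],0],
    [50,[0.07,0.01,-1.2],0],
    [50,[0.07,0.01,-2.4],0],
    [0,[6.8,1.1,-2.7],0],
    [0,[6.8,1.1,-2.7],0],
    [0,[6.8,1.1,-2.7],0],
  ],
)

```text
time_s: 12.5
position: [526.5, 9.6, 183.1]
orientation: [0.768, 0.64, 0.001, 0.001]
ft_force: [0.5, -0.3, -0.6]
opening: 0.333
grasp_force: 0.0
```

```bash
python3 - <<'E'
from h import *
st(); go((0,192,55),np.pi/2)
E
```

```text
t 12.5 mach [-14.1  74.6 183.1] F [ 0.5 -0.3 -0.6] yaw 1.569 q [-0.    0.33  1.88 -0.    0.93  0.18]
units [2.934 0.335 3.206] turn -0.002
```

Request:
move_arm(
  increments=[
    [0,[2.95,0.34,0],0],
    [0,[2.95,0.34,0],0],
    [0,[2.95,0.34,0],0],
    [0,[2.95,0.34,1.2],0],
    [0,[2.95,0.34,2.4],0],
    [0,[2.95,0.34,3.2],0],
    [0,[2.95,0.34,3.2],0],
    [0,[2.85,0.34,3.2],0],
    [0,[2.75,0.34,3.2],0],
    [0,[2.7,0.34,3.2],0],
    [0,[2.65,0.34,3.2],0],
  ],
)

```text
time_s: 13.6
position: [559.0, 110.5, 55.3]
orientation: [0.768, 0.64, 0.002, 0.001]
ft_force: [1.0, 4.2, 3.5]
opening: 0.005
grasp_force: 2.2
```

```bash
python3 - <<'E'
from h import *
st()
E
```

```text
t 13.6 mach [-1.000e-01  1.797e+02  5.530e+01] F [1.  4.2 3.5] yaw 1.57 q [0.17 0.58 1.85 0.   0.71 0.35]
```

It goes in. I'll ease it home.

Request:
move_arm(
  increments=[
    [0,[-0.025,0,0],0],
    [0,[-0.05,0,0],0],
    [0,[-0.075,0,0],0],
  ],
)

```text
time_s: 13.9
position: [558.1, 108.1, 54.2]
orientation: [0.768, 0.641, 0.002, 0.0]
ft_force: [2.1, 11.5, 5.9]
opening: 0.007
grasp_force: 5.9
```

Request:
move_arm(
  increments=[
    [0,[-0.02,0,0],0],
    [0,[-0.03,0,0],0],
  ],
)

```text
time_s: 14.1
position: [558.1, 108.0, 54.3]
orientation: [0.768, 0.64, 0.002, 0.0]
ft_force: [2.8, 16.2, 5.5]
opening: 0.007
grasp_force: 7.8
```

```bash
python3 - <<'E'
from h import *
st()
E
```

```text
t 14.1 mach [ -0.6 177.   54.3] F [ 2.8 16.2  5.5] yaw 1.57 q [0.17 0.58 1.85 0.   0.71 0.35]
```

Firm stop 6 mm past the tooth stop, so the slide is home. On to the latch.

Request:
move_arm(
  increments=[
    [0,[0.2,0,0],0],
    [0,[0.3,0,0],0],
    [0,[0.5,0.3,-1.2],0],
    [0,[1,1.2,-2.2],0],
    [0,[1.47,2.04,-2.2],0],
    [0,[1.47,2.04,-2.2],0],
    [0,[1.47,2.04,-1.1],0],
    [0,[1.47,2.04,0],0],
    [0,[1.47,2.04,0],0],
  ],
)

```text
time_s: 15.0
position: [640.9, 147.7, 46.3]
orientation: [0.768, 0.641, -0.006, -0.003]
ft_force: [-0.1, 0.1, -0.7]
opening: 0.004
grasp_force: 0.0
```

```bash
python3 - <<'E'
from h import *
st(); 
s=readout.sense();p=Minv(m,s['position'])
for a in np.linspace(-.1,1.6,19):
    q=np.array([55-55*np.sin(a)+20.5*np.cos(a),183+55*np.cos(a)+20.5*np.sin(a)])
    print(round(a,2),((q[1]-p[1])/40).round(2),((q[0]-p[0])/40).round(2),round(-a,2))
c=grab('side')
a=c['img'][200:350,270:420,::-1]; cv2.imwrite('pics/sc4.png',cv2.resize(a,None,fx=4,fy=4,interpolation=cv2.INTER_CUBIC))
E
```

```text
t 15.0 mach [ 73.8 230.9  46.3] F [-0.1  0.1 -0.7] yaw 1.571 q [ 0.21  0.7   1.63 -0.    0.83  0.39]
-0.1 0.12 0.18 0.1
-0.01 0.18 0.05 0.01
0.09 0.22 -0.08 -0.09
0.18 0.25 -0.22 -0.18
0.28 0.27 -0.35 -0.28
0.37 0.27 -0.49 -0.37
0.47 0.26 -0.63 -0.47
0.56 0.24 -0.77 -0.56
0.66 0.21 -0.9 -0.66
0.75 0.16 -1.03 -0.75
0.84 0.1 -1.16 -0.84
0.94 0.03 -1.28 -0.94
1.03 -0.05 -1.39 -1.03
1.13 -0.14 -1.49 -1.13
1.22 -0.25 -1.59 -1.22
1.32 -0.36 -1.67 -1.32
1.41 -0.47 -1.75 -1.41
1.51 -0.6 -1.81 -1.51
1.6 -0.72 -1.86 -1.6
```

View pics/sc4.png

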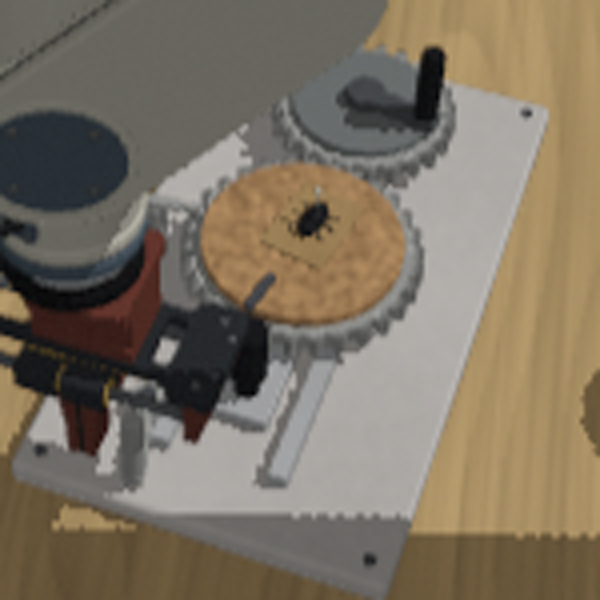

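Request:
move_arm(
  increments=[
    [0,[0,0,0],0],
    [0,[0,0,0],0],
  ],
)

```text
time_s: 15.25
position: [648.7, 149.5, 55.6]
orientation: [0.768, 0.641, 0.001, 0.001]
ft_force: [0.5, 1.0, 0.5]
opening: 0.005
grasp_force: 0.0
```

```bash
python3 - <<'E'
from h import *
st(); 
s=readout.sense();p=Minv(m,s['position'])
for a in np.linspace(0,1.6,19):
    q=np.array([55-55*np.sin(a)+20.5*np.cos(a),183+55*np.cos(a)+20.5*np.sin(a)])
    print(round(a,2),((q[1]-p[1])/40).round(2),((q[0]-p[0])/40).round(2),round(-a,2))
E
```

```text
t 15.25 mach [ 81.1 234.1  55.6] F [0.5 1.  0.5] yaw 1.571 q [ 0.21  0.69  1.62 -0.    0.83  0.39]
0.0 0.1 -0.14 -0.0
0.09 0.14 -0.26 -0.09
0.18 0.17 -0.39 -0.18
0.27 0.18 -0.52 -0.27
0.36 0.19 -0.65 -0.36
0.44 0.18 -0.78 -0.44
0.53 0.17 -0.91 -0.53
0.62 0.14 -1.04 -0.62
0.71 0.1 -1.16 -0.71
0.8 0.05 -1.28 -0.8
0.89 -0.01 -1.4 -0.89
0.98 -0.08 -1.51 -0.98
1.07 -0.16 -1.61 -1.07
1.16 -0.25 -1.7 -1.16
1.24 -0.35 -1.79 -1.24
1.33 -0.46 -1.87 -1.33
1.42 -0.57 -1.94 -1.42
1.51 -0.68 -1.99 -1.51
1.6 -0.8 -2.04 -1.6
```

Request:
move_arm(
  increments=[
    [0,[0.1,-0.14,0],0],
    [0,[0.14,-0.26,0],-0.09],
    [0,[0.17,-0.39,0],-0.18],
    [0,[0.18,-0.52,0],-0.27],
    [0,[0.19,-0.65,0],-0.36],
    [0,[0.18,-0.78,0],-0.44],
    [0,[0.17,-0.91,0],-0.53],
    [0,[0.14,-1.04,0],-0.62],
    [0,[0.1,-1.16,0],-0.71],
    [0,[0.05,-1.28,0],-0.8],
    [0,[-0.01,-1.4,0],-0.89],
    [0,[-0.01,-1.4,0],-0.89],
  ],
)

```text
time_s: 16.45
position: [592.4, 159.4, 54.8]
orientation: [0.417, 0.909, 0.001, 0.001]
ft_force: [-0.3, 0.9, 0.3]
opening: 0.008
grasp_force: 0.0
```

```bash
python3 - <<'E'
from h import *
st(); 
s=readout.sense();r=R.from_quat(s['orientation'])
for a in np.linspace(.98,1.6,8):
    q=M(m,[55-55*np.sin(a)+20.5*np.cos(a),183+55*np.cos(a)+20.5*np.sin(a),55])
    print(round(a,2),(r.inv().apply(q-s['position'])/40).round(2),round(.89-a,2))
E
```

```text
t 16.45 mach [ 23.9 233.7  54.8] F [-0.3  0.9  0.3] yaw 2.462 q [ 0.24  0.63  1.74  0.    0.77 -0.47]
0.98 [ 0.01 -0.11 -0.01] -0.09
1.07 [ 0.04 -0.24 -0.01] -0.18
1.16 [ 0.06 -0.36 -0.01] -0.27
1.25 [ 0.07 -0.49 -0.01] -0.36
1.33 [ 0.06 -0.62 -0.01] -0.44
1.42 [ 0.04 -0.75 -0.01] -0.53
1.51 [ 0.02 -0.88 -0.01] -0.62
1.6 [-0.02 -1.   -0.01] -0.71
```

Request:
move_arm(
  increments=[
    [0,[0.01,-0.11,0],-0.09],
    [0,[0.04,-0.24,0],-0.18],
    [0,[0.06,-0.36,0],-0.27],
    [0,[0.07,-0.49,0],-0.36],
    [0,[0.06,-0.62,0],-0.44],
    [0,[0.04,-0.75,0],-0.53],
    [0,[0.02,-0.88,0],-0.62],
    [0,[0.02,-0.88,0],-0.62],
  ],
)

```text
time_s: 17.25
position: [565.2, 136.7, 54.2]
orientation: [0.121, 0.993, 0.0, 0.001]
ft_force: [-0.2, 0.1, 1.1]
opening: 0.001
grasp_force: 0.1
```

```bash
python3 - <<'E'
from h import *
st()
E
```

```text
t 17.25 mach [  1.3 206.6  54.2] F [-0.2  0.1  1.1] yaw 3.079 q [ 0.22  0.6   1.82  0.    0.73 -1.11]
```

Request:
move_arm(
  increments=[
    [0,[0,-0.05,0],0],
    [0,[0,-0.1,0],0],
    [0,[0,-0.12,0],0],
  ],
)

```text
time_s: 17.55
position: [564.0, 132.0, 53.5]
orientation: [0.121, 0.993, 0.0, 0.0]
ft_force: [0.8, 1.7, 1.1]
opening: 0.008
grasp_force: 0.7
```

Request:
move_arm(
  increments=[
    [0,[0,-0.02,0],0],
    [0,[0,-0.03,0],0],
  ],
)

```text
time_s: 17.75
position: [563.6, 130.8, 53.3]
orientation: [0.12, 0.993, 0.0, 0.0]
ft_force: [-0.3, 1.5, 1.2]
opening: 0.004
grasp_force: 0.7
```

```bash
python3 - <<'E'
from h import *
st()
E
```

```text
t 17.75 mach [  0.8 200.4  53.3] F [-0.3  1.5  1.2] yaw 3.08 q [ 0.21  0.6   1.82  0.    0.72 -1.12]
```

Request:
move_arm(
  increments=[
    [0,[0,-0.03,0],0],
    [0,[0,-0.06,0],0],
    [0,[0,-0.08,0],0],
  ],
)

```text
time_s: 18.05
position: [563.3, 129.1, 53.5]
orientation: [0.121, 0.993, 0.001, 0.001]
ft_force: [0.5, 12.6, -0.7]
opening: 0.008
grasp_force: 6.2
```

Request:
move_arm(
  increments=[
    [0,[0,-0.03,0],0],
    [0,[0,-0.05,0],0],
  ],
)

```text
time_s: 18.25
position: [563.3, 128.7, 53.6]
orientation: [0.121, 0.993, 0.002, 0.001]
ft_force: [0.6, 21.4, -0.7]
opening: 0.006
grasp_force: 10.3
```

```bash
python3 - <<'E'
from h import *
st();c=grab('side')
a=c['img'][250:350,270:390,::-1]; cv2.imwrite('pics/sc5.png',cv2.resize(a,None,fx=5,fy=5,interpolation=cv2.INTER_CUBIC))
E
```

```text
t 18.25 mach [  0.8 198.3  53.6] F [ 0.6 21.4 -0.7] yaw 3.079 q [ 0.2   0.59  1.83  0.01  0.72 -1.13]
```

Hard stop with the pin at machine (0.8,183), so the latch is shut. I'll park clear to see the rib, pointer and crank.

Request:
move_arm(
  increments=[
    [0,[0,0.2,0],0],
    [0,[0,0.3,-1],0],
    [0,[0,0.3,-2.2],0.15],
    [0,[0,0.3,-3.4],0.3],
    [50,[4.0,-3.8,-3.4],1.51],
    [50,[4.0,-3.8,-3.4],1.51],
    [50,[4.0,-3.8,-3.4],1.51],
    [50,[4.0,-3.8,-3.4],1.51],
    [50,[4.0,-3.8,-3.4],1.51],
    [50,[4.0,-3.8,-3.4],1.51],
    [50,[4.0,-3.8,-3.4],1.51],
    [50,[4.0,-3.8,-3.4],1.51],
  ],
)

```text
time_s: 19.5
position: [370.3, 15.8, 189.4]
orientation: [0.767, 0.642, -0.0, 0.0]
ft_force: [-0.9, -1.1, 0.3]
opening: 0.568
grasp_force: 0.0
```

```bash
python3 - <<'E'
from h import *
st();c=grab('side');t=grab('top')
print('wheel',phase(t,24,(0,-87.5),54,(61,62,63,64)),'platter',phase(t,30,(0,50),54,(76,77,78,79)))
a=[]
for cc,z in ((t,72),(c,72)):
    x0,x1,y0,y1,k=-70,130,-50,150,2
    src=np.float32([proj(cc,M(m,(x,y,z))) for x,y in[(x1,y1),(x1,y0),(x0,y0),(x0,y1)]])
    W=H=400
    a.append(cv2.warpPerspective(np.array(cc['img'])[:,:,::-1],cv2.getPerspectiveTransform(src,np.float32([[0,0],[W,0],[W,H],[0,H]])),(W,H),flags=cv2.INTER_CUBIC))
b=c['img'][200:350,270:420,::-1]
cv2.imwrite('pics/p1.png',np.hstack(a))
cv2.imwrite('pics/sc6.png',cv2.resize(b,None,fx=4,fy=4,interpolation=cv2.INTER_CUBIC))
E
```

```text
t 19.5 mach [-168.9   52.7  189.4] F [-0.9 -1.1  0.3] yaw 1.574 q [ 0.01  0.09  2.19 -0.    0.86  0.19]
wheel [ 2.76  1.    1.   12.95] platter [2.27 1.   0.   1.21]
```

View pics/p1.png

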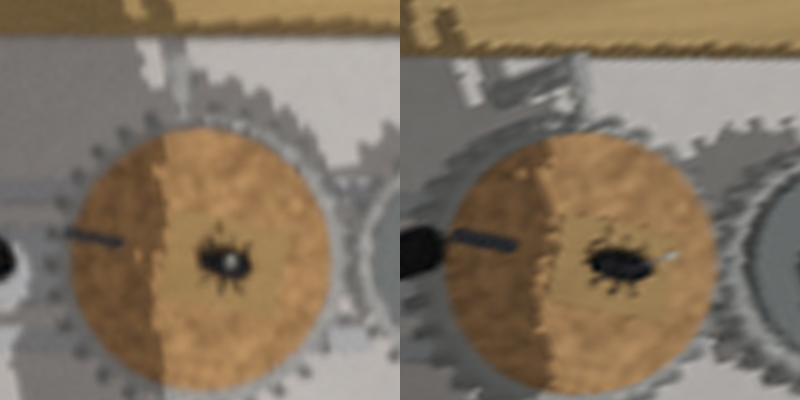

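The parked views (2 px/mm, z=72 plane) show the rib from (65,232) to (122,243) around the cork centre (200,259), which is about 78.5°; the tooth phase agrees at 78.6°. The pointer tip is at about (183,117), or machine (71,58.5), roughly 7°. I'll refine the pointer with the depth images and plan the crank circle.

```bash
python3 - <<'E'
from h import *
from scipy.optimize import minimize
for n in('top','side'):
    c=load(n);v,u=np.mgrid[0:480,0:640];z=c['range_z'];T=c['pose']
    d=np.stack([(u-c['cx'])/c['fx']*z,-(v-c['cy'])/c['fy']*z,-z],-1)
    P=d.reshape(-1,3)@T[:3,:3].T+T[:3,3];P=P[z.ravel()>0]
    Q=np.array(Minv(m,P.T)).T
    k=(Q[:,0]>55)&(Q[:,0]<112)&(Q[:,1]>35)&(Q[:,1]<85)&(Q[:,2]>66)&(Q[:,2]<95)
    q=Q[k];print(n,len(q));q=q[np.argsort(q[:,0])];print(q.round(1)[:60].tolist())
    k=(np.hypot(Q[:,0],Q[:,1]-50)<62)&(abs(Q[:,2]-62)<6);print('cork z',np.median(Q[k,2]))
    k=(np.hypot(Q[:,0]+44,Q[:,1]+80)<20)&(Q[:,2]>110)&(Q[:,2]<140);print('crank top',Q[k].mean(0).round(1),k.sum())
    k=(np.hypot(Q[:,0],Q[:,1]-183)<14)&(Q[:,2]>80)&(Q[:,2]<95);print('pin top',Q[k].mean(0).round(1),k.sum())
    k=(np.hypot(Q[:,0],Q[:,1]-155)<20)&(Q[:,2]>88)&(Q[:,2]<105);print('knob top',Q[k].mean(0).round(1),k.sum())
print(); go((-44.4,-80,79),np.pi/2)
E
```

```text
top 46
[[55.4, 77.2, 66.9], [55.7, 74.5, 68.1], [56.7, 52.7, 67.4], [57.1, 83.0, 67.5], [57.7, 61.1, 70.1], [57.7, 47.4, 66.5], [61.8, 39.9, 66.1], [62.9, 48.3, 68.6], [64.2, 56.8, 68.2], [65.0, 37.7, 66.2], [70.8, 60.5, 76.5], [71.9, 58.0, 71.7], [74.3, 58.4, 73.5], [77.9, 59.1, 67.0], [80.2, 59.5, 69.7], [81.6, 62.4, 75.7], [82.3, 59.8, 74.2], [82.9, 57.1, 73.3], [84.4, 62.9, 75.2], [85.5, 60.4, 70.2], [85.6, 57.6, 72.8], [87.2, 63.4, 74.0], [87.6, 57.9, 78.3], [88.0, 60.8, 71.8], [89.4, 63.7, 77.5], [90.5, 61.2, 72.9], [91.6, 58.7, 68.5], [93.1, 64.5, 70.4], [93.5, 61.8, 71.2], [94.2, 59.2, 69.3], [95.2, 64.7, 74.8], [96.0, 62.2, 72.4], [96.5, 59.5, 72.3], [97.8, 57.1, 66.1], [98.6, 65.4, 69.9], [98.7, 68.3, 66.0], [99.4, 57.2, 73.9], [99.5, 62.9, 66.9], [99.6, 60.1, 69.4], [100.6, 65.7, 75.1], [101.6, 63.2, 71.1], [102.3, 60.6, 69.3], [102.7, 66.0, 78.7], [103.1, 57.9, 67.5], [104.8, 63.8, 67.7], [105.0, 61.0, 69.7]]
cork z 62.1633063352549
crank top [-43.3 -78.5 126.2] 37
pin top [  1.7 183.1  88.8] 21
knob top [  1.2 155.1  96.6] 63
side 45
[[71.1, 54.7, 71.0], [72.9, 57.6, 73.
[... 333 characters left out ...]
.9, 72.2], [88.2, 61.0, 74.5], [89.9, 56.6, 73.1], [90.8, 61.5, 70.1], [91.8, 59.0, 70.9], [92.2, 58.0, 73.6], [93.0, 63.1, 70.8], [93.2, 62.6, 66.3], [93.6, 61.4, 72.8], [94.3, 66.8, 66.4], [94.9, 65.3, 68.4], [94.9, 58.0, 72.5], [95.0, 65.0, 72.1], [95.9, 62.8, 73.2], [96.4, 61.4, 75.5], [98.0, 57.4, 74.6], [98.5, 63.2, 68.6], [99.5, 60.6, 69.4], [99.9, 66.7, 71.9], [100.1, 66.4, 67.5], [100.3, 65.6, 74.4], [100.7, 57.5, 69.6], [101.0, 56.8, 72.7], [102.4, 60.2, 71.8], [102.8, 59.2, 74.5], [104.0, 63.6, 66.9], [105.3, 60.2, 66.7]]
cork z 63.12975705251165
crank top [-44.6 -76.7 122.8] 49
pin top [  0.7 184.3  87.4] 35
knob top [  0.4 157.2  96.1] 73

units [-3.348  3.083  2.758] turn 0.008
```

Depth confirms the latch pin at (1.7,183) shut and the knob at y=155 home. The pointer direction is about 6.8°, so the wheel needs about +90° counter-clockwise. I'll grip the crank.

Request:
move_arm(
  increments=[
    [50,[-3.35,3.08,0],0],
    [50,[-3.35,3.08,0],0],
    [50,[-3.35,3.08,0],0],
    [50,[-3.35,3.08,0],0],
    [50,[-3.35,3.08,0],0],
    [50,[-3.35,3.08,1],0],
    [50,[-3.35,3.08,2],0],
    [50,[-3.35,3.08,2.75],0],
    [50,[-3.35,3.08,2.75],0],
    [10,[-3.35,3.08,2.75],0],
    [10,[-3.35,3.08,2.75],0],
    [10,[-3.35,3.08,2.75],0],
  ],
  grip_force=25,
)

```text
time_s: 20.8
position: [470.5, -136.8, 80.9]
orientation: [0.764, 0.645, 0.001, 0.001]
ft_force: [1.1, 0.3, -0.6]
opening: 0.335
grasp_force: 0.0
```

Request:
move_arm(
  increments=[
    [10,[0,0,0],0],
    [10,[0,0,0],0],
    [10,[0,0,0],0],
  ],
)

```text
time_s: 21.1
position: [469.6, -136.7, 80.3]
orientation: [0.765, 0.645, 0.0, 0.0]
ft_force: [-2.0, 1.1, 8.2]
opening: 0.193
grasp_force: 25.0
```

```bash
python3 - <<'E'
from h import *
st()
b0=170.45
for b in np.linspace(b0,b0+90,13)[1:]:
    r=np.radians;print(round(b-b0,1),(45/40*(np.sin(r(b))-np.sin(r(b0)))).round(2),(45/40*(np.cos(r(b))-np.cos(r(b0)))).round(2))
E
```

```text
t 21.1 mach [-43.9 -79.5  80.3] F [-2.   1.1  8.2] yaw 1.581 q [-0.31  0.46  2.01  0.    0.67 -0.14]
7.5 -0.15 -0.01
15.0 -0.29 -0.01
22.5 -0.44 0.01
30.0 -0.58 0.06
37.5 -0.71 0.12
45.0 -0.84 0.19
52.5 -0.95 0.29
60.0 -1.05 0.39
67.5 -1.14 0.51
75.0 -1.21 0.64
82.5 -1.26 0.78
90.0 -1.3 0.92
```

Request:
move_arm(
  increments=[
    [10,[-0.08,0,0],0],
    [10,[-0.15,-0.01,0],0],
    [10,[-0.29,-0.01,0],0],
    [10,[-0.44,0.01,0],0],
    [10,[-0.58,0.06,0],0],
    [10,[-0.71,0.12,0],0],
    [10,[-0.84,0.19,0],0],
    [10,[-0.84,0.19,0],0],
  ],
)

```text
time_s: 21.9
position: [471.2, -171.4, 80.3]
orientation: [0.765, 0.644, 0.0, 0.0]
ft_force: [-3.9, 0.1, 10.5]
opening: 0.185
grasp_force: 25.0
```

Request:
move_arm(
  increments=[
    [10,[-0.11,0.1,0],0],
    [10,[-0.21,0.2,0],0],
    [10,[-0.3,0.32,0],0],
    [10,[-0.37,0.45,0],0],
    [10,[-0.42,0.59,0],0],
    [10,[-0.46,0.73,0],0],
    [10,[-0.46,0.73,0],0],
  ],
)

```text
time_s: 22.6
position: [497.1, -194.6, 80.3]
orientation: [0.765, 0.645, -0.0, 0.0]
ft_force: [-2.7, -0.3, 7.3]
opening: 0.191
grasp_force: 25.0
```

```bash
python3 - <<'E'
from h import *
st();t=grab('top')
print('wheel',phase(t,24,(0,-87.5),54,(61,62,63,64)),'platter',phase(t,30,(0,50),54,(76,77,78,79)))
E
```

```text
t 22.6 mach [  -6.5 -131.6   80.3] F [-2.7 -0.3  7.3] yaw 1.581 q [-0.4   0.5   1.92 -0.    0.72 -0.22]
wheel [ 2.43  2.    0.   14.2 ] platter [2.5  1.   0.   1.75]
```

Request:
move_arm(
  increments=[
    [50,[0,0,0],0],
    [50,[0,0,0],0],
    [50,[0,0,0],0],
    [50,[0,0,-1.2],0],
    [50,[0,0,-2.4],0],
    [50,[4.5,-3.9,-2.75],0],
    [50,[4.5,-3.9,-2.75],0],
    [50,[4.5,-3.9,-2.75],0],
    [50,[4.5,-3.9,-2.75],0],
    [50,[4.5,-3.9,-2.75],0],
    [50,[4.5,-3.9,-2.75],0],
    [50,[4.5,-3.9,-2.75],0],
  ],
)

```text
time_s: 23.85
position: [373.8, 10.2, 189.6]
orientation: [0.764, 0.645, 0.0, 0.0]
ft_force: [0.1, 0.6, -0.6]
opening: 0.568
grasp_force: 0.0
```

```bash
python3 - <<'E'
from h import *
st();t=grab('top');c=grab('side')
print('wheel',phase(t,24,(0,-87.5),54,(61,62,63,64)),'platter',phase(t,30,(0,50),54,(76,77,78,79)))
# rib: dark line on the cork, angular profile at z=64 (radius 38..55), centre from the cork colour blob
for n,cc in (('top',t),('side',c)):
    k=4;W=800
    def rect(z):
        src=np.float32([proj(cc,M(m,(x,y,z))) for x,y in[(100,150),(100,-50),(-100,-50),(-100,150)]])
        return cv2.warpPerspective(np.array(cc['img']),cv2.getPerspectiveTransform(src,np.float32([[0,0],[W,0],[W,W],[0,W]])),(W,W),flags=cv2.INTER_CUBIC)
    im=rect(62).astype(float); mask=((im[...,0]-im[...,2])>25).astype(np.uint8); mask[:, :]=cv2.morphologyEx(mask,cv2.MORPH_CLOSE,np.ones((45,45)))
    nb,lab,stt,cen=cv2.connectedComponentsWithStats(mask); l=[i for i in range(1,nb) if lab[400,400]==i] or [lab[400,400]]
    cnt=max(cv2.findContours((lab==l[0]).astype(np.uint8),cv2.RETR_EXTERNAL,cv2.CHAIN_APPROX_NONE)[0],key=len); (px,py),pr=cv2.minEnclosingCircle(cnt)
    px,py=cen[l[0]];cx,cy=100-py/k,150-px/k; print(n,'cork',cx.round(1),cy.round(1),round(pr/k,1))
    im=rect(64).astype(np.float32); sat=im[...,0]-im[...,2]
    th=np.radians(np.arange(-20,35,.5));out=[]
    for r in(38,44,50,56,62):
        X=cx+r*np.cos(th);Y=cy+r*np.sin(th);p=cv2.remap(sat,np.float32((150-Y)*k)[None],np.float32((100-X)*k)[None],1)[0]
        w=np.clip(np.median(p)*.8-p,0,None);out.append((r,round(float(np.degrees((w*th).sum()/w.sum())),1),int(p.min()),int(np.median(p))))
    print(out)
E
```

```text
t 23.85 mach [-164.5   47.8  189.6] F [ 0.1  0.6 -0.6] yaw 1.583 q [-0.    0.1   2.18 -0.    0.86  0.16]
wheel [ 2.75  1.    0.   13.38] platter [2.1  1.   0.   1.81]
top cork 0.9 49.7 67.3
[(38, 30.6, 51, 73), (44, 7.9, 6, 68), (50, 8.6, 8, 73), (56, 8.2, 6, 55), (62, 7.9, 1, 52)]
side cork -0.0 49.5 141.2
[(38, 29.6, 43, 69), (44, 5.7, -14, 56), (50, 6.5, -7, 58), (56, 6.3, -8, 57), (62, 6.8, -7, 47)]
```

```bash
python3 - <<'E'
from h import *
for n,ctr in(('top',(.9,49.7)),('side',(0,49.5))):
    Z=[];c=None
    for i in range(6):
        c=vision.camera(n);Z.append(c['range_z'])
    z=np.median(Z,0)
    v,u=np.mgrid[0:480,0:640];T=c['pose']
    d=np.stack([(u-c['cx'])/c['fx']*z,-(v-c['cy'])/c['fy']*z,-z],-1)
    Q=np.array(Minv(m,(d.reshape(-1,3)@T[:3,:3].T+T[:3,3]).T)).T
    k=(z.ravel()>0)&(Q[:,0]>55)&(Q[:,0]<115)&(abs(Q[:,1]-60)<20)&(Q[:,2]>67.5)&(Q[:,2]<90)
    q=Q[k];o=[]
    for a,b in((66,76),(76,88),(88,106),(66,106)):
        s=q[(q[:,0]>a)&(q[:,0]<b)];o.append((a,len(s),s.mean(0).round(1).tolist(),round(float(np.degrees(np.arctan2(s[:,1].mean()-ctr[1],s[:,0].mean()-ctr[0]))),2)))
    print(n,*o,sep='\n')
    k=(z.ravel()>0)&(abs(Q[:,2]-64)<12)&(np.hypot(Q[:,0],Q[:,1]-50)<60);print(np.median(Q[k],0))
E
```

```text
top
(66, 3, [72.7, 59.1, 70.9], 7.45)
(76, 9, [83.3, 60.3, 70.6], 7.34)
(88, 23, [97.0, 62.0, 71.4], 7.29)
(66, 35, [91.4, 61.3, 71.2], 7.32)
[-0.1010631  49.8375791  62.34543847]
side
(66, 5, [73.3, 57.7, 71.6], 6.37)
(76, 14, [83.1, 58.8, 71.8], 6.38)
(88, 24, [96.7, 61.2, 71.5], 6.93)
(66, 43, [89.5, 60.0, 71.6], 6.71)
[-0.7949928  54.47514079 63.03941775]
```

```bash
python3 - <<'E'
from h import *
from workcell import close_job
t=load('top');c=vision.camera('top');v,u=np.mgrid[0:480,0:640];z=c['range_z'];T=c['pose']
d=np.stack([(u-c['cx'])/c['fx']*z,-(v-c['cy'])/c['fy']*z,-z],-1)
Q=np.array(Minv(m,(d.reshape(-1,3)@T[:3,:3].T+T[:3,3]).T)).T
k=(np.hypot(Q[:,0],Q[:,1]-183)<14)&(Q[:,2]>80)&(Q[:,2]<95);pin=Q[k].mean(0);k=(np.hypot(Q[:,0],Q[:,1]-155)<20)&(Q[:,2]>88)&(Q[:,2]<105);kn=Q[k].mean(0)
print(pin,kn)
if abs(pin[1]-183)<4 and abs(kn[1]-155)<2: print(close_job())
E
```

```text
[  1.64948404 183.31866474  87.66921756] [  1.45802612 155.271769    96.14892113]
the job is handed in; nothing more can be done
None
```

The job is handed in at about 24 s: the gears are meshed with the slide home, the latch is shut, and the rib's end measures within about 1 mm of the pointer tip; nothing beside the machine was approached.

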